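Flip the stock tags to match the bins

ROBOT

A 6-joint arm with a two-finger parallel gripper is mounted at the origin on a cart in front of the work surface, level with it; the furniture and walls round the work are solid. World frame = base frame: x ahead of the robot, y to its left, z up, the work surface at z = 0. Lengths are in m, angles in rad, forces in N, time in s.
With the tool pointing down it reaches from about 0.325 to 0.775 m from the base axis. Payload 5.5 kg.
Tool frame: the origin (TCP) lies midway between the tips of the shut fingers; the grasp point (between the pads) lies robot.grasp_offset behind it (robot.grasp_offset is the distance from the TCP to the grasp point, in m); x points along the fingers, y is the direction in which the jaws open and shut, and the axes are right-handed (so a half turn about x gives the same grasp; the last joint's range is limited). The gripper opens to 88 mm and grips with 3 to 60 N. Pads are 20 mm wide; open, the fingers measure 115 mm over their backs; the gripper's body (75 mm by 178 mm) begins 61 mm behind the grasp point.
Start: joints at [-1.368, 0.091, 1.231, -0, 1.82, -0.057], TCP at [0.154, -0.58, 0.223] pointing down, gripper open.
Joint ranges: [-2.87, 2.87], [-0.86, 2.18], [0.17, 2.46], [-1.51, 4.65], [0.06, 2.69], [-2.65, 2.65]. Speed limits (rad/s): [2.57, 2.57, 3.01, 3.14, 3.14, 3.14].

INTERFACE

Orientations are given as a unit quaternion [x, y, z, w].
In Python, from cell import observe, read_camera, calibration, ticket, robot gives the robot as it stands.
- The arm moves only by the tool servo_tool, never from a script. Its argument "commands" is a list of rows, each a list of 4 numbers: the shift along the tool's x, y, z in m, then the turn about the tool's x in degrees. In form: [[tx, ty, tz, yaw], ...]. A call has exactly 10 rows; each row is the pose to reach, as a shift and turn from the pose commanded when the call began, along the tool's axes at that moment; what a row does not reach only later rows make up. A row lasts 1/10 s, in which the tool goes at most 50 mm and 8.59 degrees, less where a joint would pass 70% of its speed; a pose out of reach is approached as far as the arm can. A call with a gripper value outside its range is refused whole. "jaw" is the finger opening in m, from 0 to 0.0878, set as the call begins (left out, the last holds). The fingers move at their own pace and stop on an object; "force" is the grip in N (left out, the last holds). Time passes only in rows, so rows that repeat a pose let the fingers close, or fill a call up. It gives the time, the measured TCP pose, the force and the opening at its end, in the units of the state.
- observe(): the state, without advancing time (a new reading comes with each control period).
- read_camera(name): name is "side" or "top" or "wrist"; returns the picture (480x640x3 uint8, red, green, blue); there is no depth.
- calibration(name): a dict with "intrinsics" (3x3 intrinsics, pixels), "k1" (the pictures are not rectified: a ray, as slopes to the right and down, at radius r is drawn at 1 + k1 r^2 times it, then the intrinsics apply), "rvec" (rotation vector, rad) and "tvec" (3), from world to camera coordinates, as OpenCV has them. Camera axes: x right, y down, z forward; pixel columns grow to the right and rows downward; lengths in m; the calibration is good to about 2 mm. A picture is of the moment at which its call begins: read the wrist's pose just before it. calibration takes no time and is no camera call; for the wrist camera it gives the pose at the moment of the call.
- ticket.close_job(): hands the job in, once; it reports no verdict.
The state is a dict: "t": time; "joint_positions": joint angles; "qvel": joint speeds; "effort": joint torques, N m; "tool_pos": TCP position; "eef_rot": TCP orientation; "wrist_force": force on the tool from outside, world axes, zero at the start; "ft_torque": the same for the moment, N m; "finger_gap": finger opening in m.
Only numpy, scipy, OpenCV 4.12 (cv2) and the standard library are available. Lean on these libraries where they do the work, as an engineer would, in place of code of your own. Each camera call takes 0.05 s, during which the arm holds its last target.

TASK

Behind each of the three stock bins stands a hinged flip tag that leans left or right and shows one face upward: a round disc means stocked, a straight bar means reorder. Flip over whichever tags are wrong, so that the tags of the two bins full of bearings show the disc and the tag of the empty bin shows the bar, each tag lying fully over on its rest. Push the tags over with the fingertips; grip and lift nothing, and leave the bearings, masking tape, tape measure and bolt where they are.

Things in the scene. Friction and masses are not known exactly. Their poses are not given: they have to be found in the camera images.
- tag_rail: fixed flat rail 62 x 360 x 10 mm, origin under its centre, y along it to the left; three tags 130 mm apart, in varying order. To flip one: shut fingers come down 65 mm from its hinge on the side it leans to, tips 15 mm above the axis, and push the overhanging edge across until over the axis. A lamp shade hangs behind to the right: lift only a little, and swing in from near the robot.
- tag_a (a joint): flip tag a, rad: 0 = leans 50 degrees to the left of vertical (+y of hinge_a), upper face shows the BAR (reorder); 1.745 = leans 50 degrees to the right (-y), upper face shows the DISC (stocked). It rests by its weight at either end; once past upright (0.87) it falls to the other end by itself within about a second. Under 1 N on its free edge turns it.
- hinge_a (a point): middle of the hinge axis of tag a, 35 mm above the bench; x runs along the hinge, away from the robot, y left along the rail. The tag: white plate 50 mm wide (x), 4 mm thick, hinged at its lower edge; the free edge, 45 mm from the axis, rests 34 mm left or right of the axis and 29 mm above it. Holder and rest rods rise 7 mm above the axis. It serves the bin straight in front of it.
- tag_b (a joint): flip tag b, rad: 0 = leans 50 degrees to the left of vertical (+y of hinge_b), upper face shows the BAR (reorder); 1.745 = leans 50 degrees to the right (-y), upper face shows the DISC (stocked). It rests by its weight at either end; once past upright (0.87) it falls to the other end by itself within about a second. Under 1 N on its free edge turns it.
- hinge_b (a point): middle of the hinge axis of tag b, 35 mm above the bench; x runs along the hinge, away from the robot, y left along the rail. The tag: white plate 50 mm wide (x), 4 mm thick, hinged at its lower edge; the free edge, 45 mm from the axis, rests 34 mm left or right of the axis and 29 mm above it. Holder and rest rods rise 7 mm above the axis. It serves the bin straight in front of it.
- tag_c (a joint): flip tag c, rad: 0 = leans 50 degrees to the left of vertical (+y of hinge_c), upper face shows the BAR (reorder); 1.745 = leans 50 degrees to the right (-y), upper face shows the DISC (stocked). It rests by its weight at either end; once past upright (0.87) it falls to the other end by itself within about a second. Under 1 N on its free edge turns it.
- hinge_c (a point): middle of the hinge axis of tag c, 35 mm above the bench; x runs along the hinge, away from the robot, y left along the rail. The tag: white plate 50 mm wide (x), 4 mm thick, hinged at its lower edge; the free edge, 45 mm from the axis, rests 34 mm left or right of the axis and 29 mm above it. Holder and rest rods rise 7 mm above the axis. It serves the bin straight in front of it.
- bin_a: stock bin a, grey open box 64 x 70 x 42 mm high, fixed to the bench; origin under its centre; FULL: two steel ball bearings stacked in it almost to the rim. Its tag is the one straight behind it, with the hinge middle about 78 mm beyond the bin's centre; the next tags are over 145 mm away. Its place in the row varies.
- bin_b: stock bin b, grey open box 64 x 70 x 42 mm high, fixed to the bench; origin under its centre; FULL: two steel ball bearings stacked in it almost to the rim. Its tag is the one straight behind it, with the hinge middle about 78 mm beyond the bin's centre; the next tags are over 145 mm away. Its place in the row varies.
- bin_c: stock bin c, grey open box 64 x 70 x 42 mm high, fixed to the bench; origin under its centre; EMPTY. Its tag is the one straight behind it, with the hinge middle about 78 mm beyond the bin's centre; the next tags are over 145 mm away. Its place in the row varies.
- bearing_a1: loose steel ball bearing, 52 mm across, 18 mm high, lower one in bin a; origin at its underside's centre; leave it alone
- bearing_a2: loose steel ball bearing, 52 mm across, 18 mm high, upper one in bin a; origin at its underside's centre; leave it alone
- bearing_b1: loose steel ball bearing, 52 mm across, 18 mm high, lower one in bin b; origin at its underside's centre; leave it alone
- bearing_b2: loose steel ball bearing, 52 mm across, 18 mm high, upper one in bin b; origin at its underside's centre; leave it alone
- paper_tape: bystander: roll of masking tape lying flat, 104 mm across, 25 mm high, behind the rail; origin at its underside's centre
- rule_tape: bystander: tape measure, 71 x 76 x 37 mm, right of the bins; origin at its underside's centre
- loose_bolt: bystander: hex bolt lying down, 46 x 62 x 20 mm, left of the rail; origin at its underside's centre
Not all that is in view belongs to the job. Leave any turquoise look-alike of the bin_b alone.

How it is judged:
By the outcome, as a careful person would: the job done as asked, in the order asked, and still so for the second after the job is handed in, with the robot touching nothing.
It also fails if it takes over 48 s, if anything falls off the work surface, if the arm or the gripper's body presses on something with over 40 N, if the wrist force passes 120 N, or if a joint passes its speed limit or range.

## Working session

There is one attempt and no reset: what is moved stays moved. The work goes in short steps, Python scripts to look and compute and a tool call to move; the robot and the scene stay as the last step left them, time stands still between calls to the robot, and variables do not carry over. Pictures are saved under pics/ and viewed, and the job is handed in when it is done.

Besides the shell and the picture viewer there is one more tool, called after ">>>" as a command line: name --pt "numbers of a row" for each row, then --argument value for the rest. servo_tool: Moves the arm, as the interface text tells. Its arguments: {"type":"object","properties":{"commands":{"type":"array"},"jaw":{"type":"number"},"force":{"type":"number"}},"required":["commands"]}

```bash
mkdir -p pics; ls; cat > h.py <<'E'
import numpy as np, cv2
from cell import observe, read_camera, calibration, ticket, robot
def save(n,img): cv2.imwrite(f'pics/{n}.png',img[:,:,::-1])
def pix2z(cal,uv,z):
    K=np.array(cal['intrinsics']);R,_=cv2.Rodrigues(np.array(cal['rvec'],float));t=np.array(cal['tvec'],float).ravel()
    out=[]
    for u,v in uv:
        d=np.array([(u-K[0,2])/K[0,0],(v-K[1,2])/K[1,1]]);s=d.copy()
        for _ in range(30): s=d/(1+cal['k1']*(s@s))
        r=R.T@np.array([s[0],s[1],1]);c=-R.T@t
        out.append(c+r*(z-c[2])/r[2])
    return np.array(out)
def proj(cal,P):
    K=np.array(cal['intrinsics']);R,_=cv2.Rodrigues(np.array(cal['rvec'],float));t=np.array(cal['tvec'],float).ravel()
    q=(R@np.atleast_2d(P).T).T+t; s=q[:,:2]/q[:,2:];s=s*(1+cal['k1']*(s**2).sum(1,keepdims=True))
    return s*[K[0,0],K[1,1]]+[K[0,2],K[1,2]]
E
python3 - <<'E'
from h import *
for n in('top','side'): save(n+'0',read_camera(n)); print(calibration(n))
s=observe();print(s['t'],s['tool_pos'],s['eef_rot'],s['finger_gap'],robot.grasp_offset)
E
```

```text
pics
{'intrinsics': array([[519.14689877,   0.        , 320.68865874],
       [  0.        , 519.14689877, 234.92327663],
       [  0.        ,   0.        ,   1.        ]]), 'k1': -0.013365914291174997, 'rvec': array([ 2.14695592, -2.16344261,  0.17955144]), 'tvec': array([-0.0336115 ,  0.52899014,  1.15280914])}
{'intrinsics': array([[441.29724773,   0.        , 322.60230957],
       [  0.        , 441.29724773, 247.00761261],
       [  0.        ,   0.        ,   1.        ]]), 'k1': -0.07583903511681402, 'rvec': array([ 0.27366464, -2.59717788,  1.49236582]), 'tvec': array([0.50017106, 0.09329411, 1.0515832 ])}
0.1 [ 0.15406619 -0.57960495  0.22163071] [-0.70110386 -0.09220149  0.70119806 -0.09095903] 0.08805456432864062 0.0187
```

View pics/top0.png

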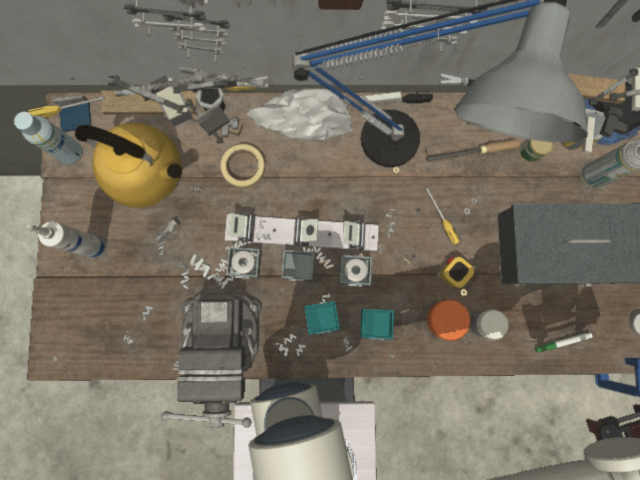

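View pics/side0.png

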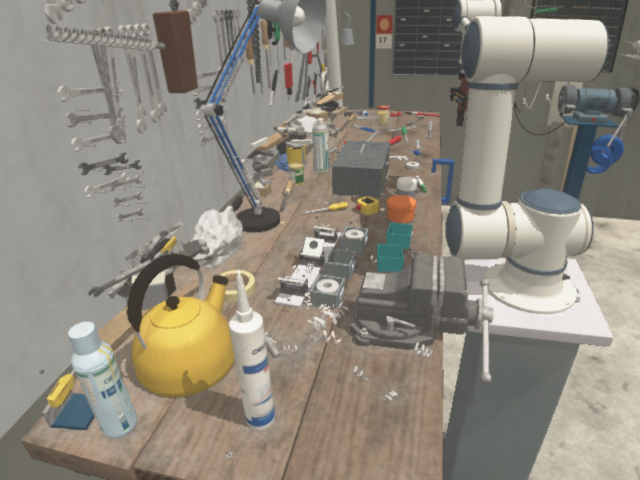

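```bash
python3 - <<'E'
import cv2
a=cv2.imread('pics/top0.png')[195:295,210:400];cv2.imwrite('pics/tc.png',cv2.resize(a,None,fx=4,fy=4,interpolation=3))
a=cv2.imread('pics/side0.png')[215:315,265:385];cv2.imwrite('pics/sc.png',cv2.resize(a,None,fx=5,fy=5,interpolation=3))
E
```

```text
(no output)
```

View pics/tc.png

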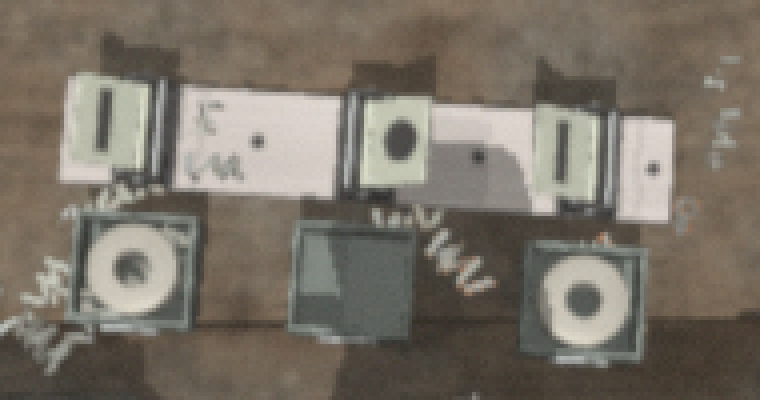

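View pics/sc.png

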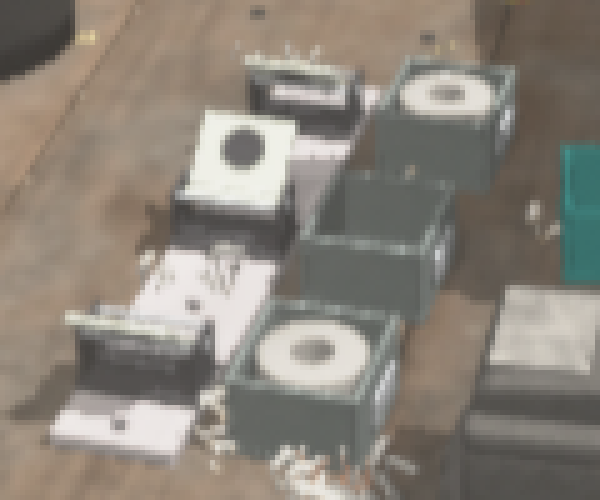

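Only the three grey bins count; the two turquoise boxes near (322,318) and (378,324) are decoys. All three tags are wrong:

- **Left bin (243,262):** full, but its tag leans left and shows the bar.
- **Middle bin (298,265):** empty, but its tag leans right and shows the disc.
- **Right bin (356,270):** full, but its tag leans left and shows the bar.

Next I'll measure the rail and hinges.

```bash
python3 - <<'E'
from h import *
np.set_printoptions(precision=4,suppress=True)
cal=calibration('top')
f=lambda L:[(210+(u+.5)/4-.5,195+(v+.5)/4-.5) for u,v in L]
r=pix2z(cal,f([(72,76),(58,183),(673,120),(668,222)]),.010);print('rail TL BL TR BR\n',r,'center',r.mean(0), np.linalg.norm(r[0]-r[2]),np.linalg.norm(r[1]-r[3]),np.linalg.norm(r[0]-r[1]),np.linalg.norm(r[2]-r[3]))
ly=(r[0]-r[2]+r[1]-r[3]);ly/=np.linalg.norm(ly);lx=np.array([ly[1],-ly[0],0]);c=r.mean(0)
print('ly',ly,'yaw deg',np.degrees(np.arctan2(-ly[0],ly[1])))
b=pix2z(cal,f([(76,212),(203,214),(196,330),(67,324)]),.042);print('binL',b.mean(0))
b2=pix2z(cal,f([(295,219),(418,226),(410,340),(287,332)]),.042);print('binM',b2.mean(0))
b3=pix2z(cal,f([(526,240),(648,246),(643,362),(518,355)]),.042);print('binR',b3.mean(0))
for q in (b,b2,b3): d=q.mean(0)-c; print('rail frame x,y',d@lx,d@ly)
# free edges at z=.064 : outer edge
for nm,L in(('L',[(75,75),(68,160)]),('M',[(432,98),(428,184)]),('R',[(538,105),(533,188)])):
    e=pix2z(cal,f(L),.064); 
    for p in e: print(nm,p,'railframe',(p-c)@lx,(p-c)@ly)
# front/rear of rods etc: verify predicted hinges by overlay
img=cv2.resize(cv2.imread('pics/top0.png')[195:295,210:400],None,fx=4,fy=4,interpolation=3)
c=c.copy();c[2]=0
for k,s in((130,1),(0,-1),(-130,1)):
    h=c+ly*k/1e3+np.array([0,0,.035]);print('hinge',k,h)
    def P(x,y,z): return h+lx*x+ly*y+np.array([0,0,z])
    for a in ([P(-.025,0,0),P(.025,0,0)],[P(-.025,.034*s,.029),P(.025,.034*s,.029)]):
        q=(proj(cal,np.array(a))-[210,195]+.5)*4
        cv2.line(img,tuple(int(v) for v in q[0]),tuple(int(v) for v in q[1]),(0,0,255),1)
cv2.imwrite('pics/ov.png',img)
E
```

```text
rail TL BL TR BR
 [[ 0.5851  0.1808  0.01  ]
 [ 0.5215  0.1879  0.01  ]
 [ 0.5567 -0.1737  0.01  ]
 [ 0.4961 -0.1693  0.01  ]] center [0.5398 0.0064 0.01  ] 0.35569511593356185 0.35808953363284074 0.06402502086879899 0.06081757890456585
ly [0.0753 0.9972 0.    ] yaw deg -4.3169488235638225
binL [0.4672 0.1379 0.042 ]
binM [0.461  0.0151 0.042 ]
binR [ 0.4478 -0.1161  0.042 ]
rail frame x,y -0.0823630219445743 0.12564887601095606
rail frame x,y -0.07923435659238642 0.0026785682644794064
rail frame x,y -0.0825190033112618 -0.12909454960853134
L [0.5754 0.1705 0.064 ] railframe 0.023109424696617347 0.16628410345388384
L [0.527  0.1736 0.064 ] railframe -0.025372822783013615 0.16573241491751117
M [ 0.5611 -0.0305  0.064 ] railframe 0.02399588381525202 -0.03525544014319539
M [ 0.5122 -0.0279  0.064 ] railframe -0.025008956327199728 -0.03630012204749165
R [ 0.5568 -0.0903  0.064 ] railframe 0.024167355808732728 -0.09522044481660782
R [ 0.5095 -0.0868  0.064 ] railframe -0.0232097332351837 -0.0952364113146951
hinge 130 [0.5496 0.1361 0.035 ]
hinge 0 [0.5398 0.0064 0.035 ]
hinge -130 [ 0.5301 -0.1232  0.035 ]
```

View pics/ov.png

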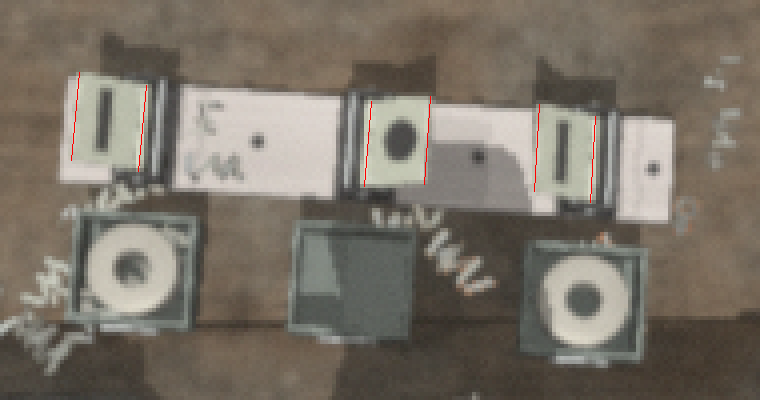

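```bash
python3 - <<'E'
from h import *
from scipy.spatial.transform import Rotation as R
np.set_printoptions(precision=4,suppress=True)
s=observe();print(R.from_quat(s['eef_rot']).as_matrix(),s['tool_pos'])
cal=calibration('top')
for n,p,z in(('kettle spout',(178,171),.12),('kettle c',(137,165),.05),('kettle bottom right',(182,150),.1),('toolbox TL',(500,205),.1),('toolbox BL',(505,283),.1),('vise TR',(258,300),.08),('vise back',(215,292),.08),('shade low',(460,110),.4),('shade front',(530,138),.35),('shade front low',(585,130),.35),('bolt',(170,228),.02),('gray can',(492,323),.05),('papertape',(242,165),.02)): print(n,pix2z(cal,[p],z)[0])
E
```

```text
[[-0.0004  0.2568 -0.9665]
 [ 0.0017 -0.9665 -0.2568]
 [-1.     -0.0018 -0.0001]] [ 0.1541 -0.5796  0.2216]
kettle spout [0.6588 0.2721 0.12  ]
kettle c [0.6928 0.3851 0.05  ]
kettle bottom right [0.7123 0.27   0.1   ]
toolbox TL [ 0.5843 -0.4341  0.1   ]
toolbox BL [ 0.412  -0.4348  0.1   ]
vise TR [0.3807 0.1007 0.08  ]
vise back [0.3988 0.1941 0.08  ]
shade low [ 0.6843 -0.2636  0.4   ]
shade front [ 0.653  -0.4004  0.35  ]
shade front low [ 0.6677 -0.5001  0.35  ]
bolt [0.5499 0.3124 0.02  ]
gray can [ 0.3256 -0.419   0.05  ]
papertape [0.7004 0.1472 0.02  ]
```

>>> servo_tool --pt "0 -0.02 -0.017 2" --pt "0.005 -0.055 -0.046 4" --pt "0.005 -0.09 -0.076 7" --pt "0.01 -0.125 -0.105 10" --pt "0.01 -0.16 -0.135 13" --pt "0.015 -0.195 -0.164 16" --pt "0.015 -0.23 -0.194 19.2" --pt "0.02 -0.265 -0.223 19.2" --pt "0.02 -0.295 -0.248 19.2" --pt "0.02 -0.31 -0.262 19.2" --jaw 0 --force 20

```text
t: 1.1
tool_pos: [0.3283, -0.2104, 0.2024]
eef_rot: [0.707, -0.026, -0.707, -0.026]
wrist_force: [-0.2, -0.9, 0.1]
finger_gap: 0.0115
```

```bash
cat > g.py <<'E'
from h import *
from scipy.spatial.transform import Rotation as R
np.set_printoptions(precision=4,suppress=True)
s=observe();M=R.from_quat(s['eef_rot']).as_matrix();p=np.array(s['tool_pos']);print(s['t'],p,s['finger_gap'],s['wrist_force']);print(M)
ly=np.array([.0753,.9972,0]);lx=np.array([.9972,-.0753,0]);c=np.array([.5393,.0064,0])
print('rail frame',(p-c)@lx,(p-c)@ly)
T=lambda x,y,z:M.T@(c+lx*x+ly*y+[0,0,z]-p)
E
python3 - <<'E'
from g import *
for n,a in (('near',(-.15,-.065,.15)),('R above',(0,-.065,.11)),('R start',(0,-.065,.05)),('R end',(0,-.14,.05))): print(n,T(*a))
E
```

```text
1.1 [ 0.3283 -0.2104  0.2024] 0.011452424801321982 [-0.1648 -0.8992  0.1491]
[[ 0.0004 -0.0728 -0.9973]
 [ 0.0006 -0.9973  0.0728]
 [-1.     -0.0007 -0.0003]]
rail frame -0.1940669128320992 -0.2320831507081161
near [ 0.0525 -0.1669 -0.0445]
R above [ 0.0926 -0.1665 -0.1944]
R start [ 0.1526 -0.1665 -0.1944]
R end [ 0.1525 -0.0915 -0.1942]
```

>>> servo_tool --pt "0.01 -0.04 -0.01 0" --pt "0.03 -0.085 -0.02 0" --pt "0.04 -0.125 -0.04 0" --pt "0.05 -0.15 -0.075 0" --pt "0.05 -0.16 -0.115 0" --pt "0.06 -0.1665 -0.15 0" --pt "0.07 -0.1665 -0.18 0" --pt "0.09 -0.1665 -0.194 0" --pt "0.1 -0.1665 -0.194 0" --pt "0.1 -0.1665 -0.194 0"

```text
t: 2.1
tool_pos: [0.5321, -0.0613, 0.1]
eef_rot: [-0.705, 0.026, 0.708, 0.027]
wrist_force: [-0.6, -0.2, -0.5]
finger_gap: -0.0001
```

```bash
python3 - <<'E'
from g import *
for n,a in (('R start',(0,-.065,.05)),('R end',(0,-.14,.05))): print(n,T(*a))
for n in ('wrist','side'): save(n+'1',read_camera(n))
E
```

```text
2.1 [ 0.5321 -0.0613  0.1   ] -5.9485930672666934e-05 [-0.5769 -0.1576 -0.5133]
[[-0.0051 -0.0752 -0.9972]
 [ 0.0009 -0.9972  0.0752]
 [-1.     -0.0005  0.0052]]
rail frame -0.002126139629388079 -0.06804207484253733
R start [ 0.05   -0.003  -0.0024]
R end [ 0.05    0.072  -0.0024]
```

View pics/side1.png

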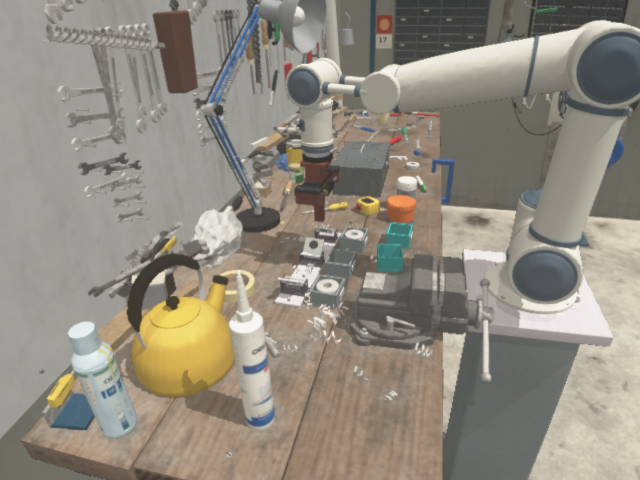

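View pics/wrist1.png

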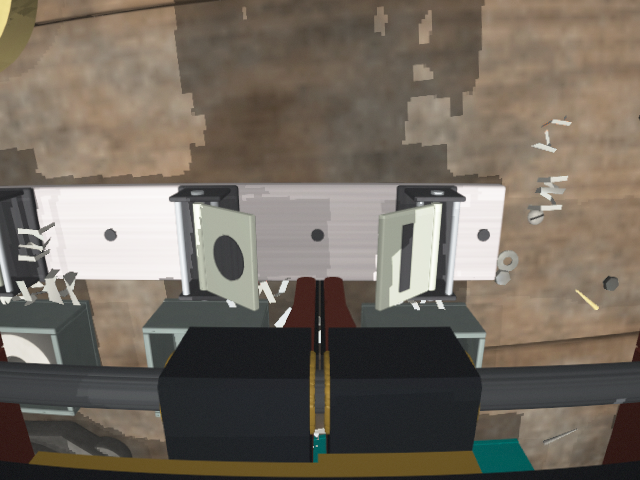

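The wrist view shows the shut tips centred between the middle tag (disc, 228,255) and the right tag (bar, 407,255). I'll descend and push the right tag.

>>> servo_tool --pt "0.025 -0.003 -0.002 0" --pt "0.05 -0.003 -0.002 0" --pt "0.05 -0.003 -0.002 0" --pt "0.05 0.015 -0.002 0" --pt "0.05 0.03 -0.002 0" --pt "0.05 0.045 -0.002 0" --pt "0.05 0.06 -0.002 0" --pt "0.05 0.072 -0.002 0" --pt "0.05 0.074 -0.002 0" --pt "0.05 0.074 -0.002 0"

```text
t: 3.2
tool_pos: [0.5301, -0.1362, 0.053]
eef_rot: [0.707, -0.027, -0.706, -0.027]
wrist_force: [-0.5, -0.1, 0.7]
finger_gap: 0.0008
```

```bash
python3 - <<'E'
from g import *
save('wrist2',read_camera('wrist'))
for n,a in (('R up',(0,-.135,.11)),('M above',(0,-.065,.11)),('M start',(0,-.065,.05)),('M end',(0,.01,.05))): print(n,T(*a))
E
```

```text
3.2 [ 0.5301 -0.1362  0.053 ] 0.0007644071706466662 [-0.548  -0.0558  0.6858]
[[ 0.0003 -0.0764 -0.9971]
 [-0.0003 -0.9971  0.0764]
 [-1.      0.0003 -0.0003]]
rail frame 0.001579810589514119 -0.1428465061146156
R up [-0.057  -0.0078  0.0016]
M above [-0.057  -0.0778  0.0016]
M start [ 0.003  -0.0778  0.0017]
M end [ 0.003  -0.1528  0.0017]
```

View pics/wrist2.png

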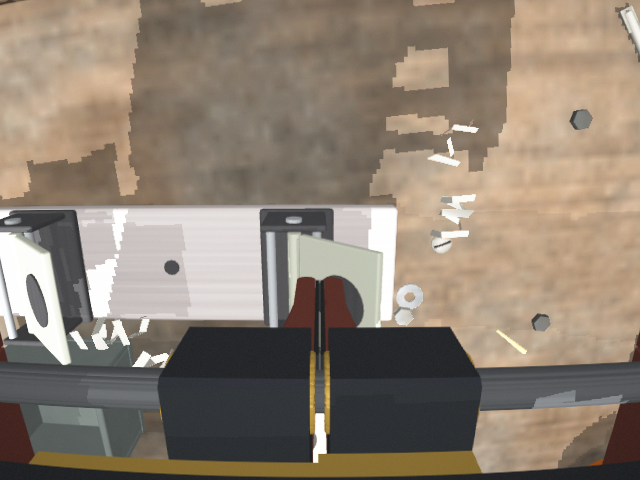

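Right tag is over and shows the disc. The tips can go straight back left at this height, over the holder, and push the middle tag over to the left.

>>> servo_tool --pt "0 -0.025 0 0" --pt "0 -0.055 0 0" --pt "0 -0.078 0 0" --pt "0 -0.092 0 0" --pt "0 -0.107 0 0" --pt "0 -0.122 0 0" --pt "0 -0.137 0 0" --pt "0 -0.15 0 0" --pt "0 -0.155 0 0" --pt "0 -0.155 0 0"

```text
t: 4.25
tool_pos: [0.5414, 0.0163, 0.0528]
eef_rot: [-0.706, 0.03, 0.707, 0.024]
wrist_force: [-3.4, -12.0, 3.6]
finger_gap: 0.0002
```

```bash
python3 - <<'E'
from g import *
save('wrist3',read_camera('wrist'))
for n,a in (('M up',(0,0.0,.125)),('L above',(0,.197,.125)),('L start',(0,.197,.05)),('L end',(0,.12,.05))): print(n,T(*a))
E
```

```text
4.25 [0.5414 0.0163 0.0528] 0.00020467836514026164 [ -3.4275 -11.9839   3.5544]
[[-0.0013 -0.0761 -0.9971]
 [-0.0074 -0.9971  0.0761]
 [-1.      0.0075  0.0008]]
rail frame 0.0013465777991043364 0.010035440565919125
M up [-0.0721  0.0106  0.0014]
L above [-0.0736 -0.1864  0.0015]
L start [ 0.0014 -0.187   0.0015]
L end [ 0.002  -0.11    0.0014]
```

View pics/wrist3.png

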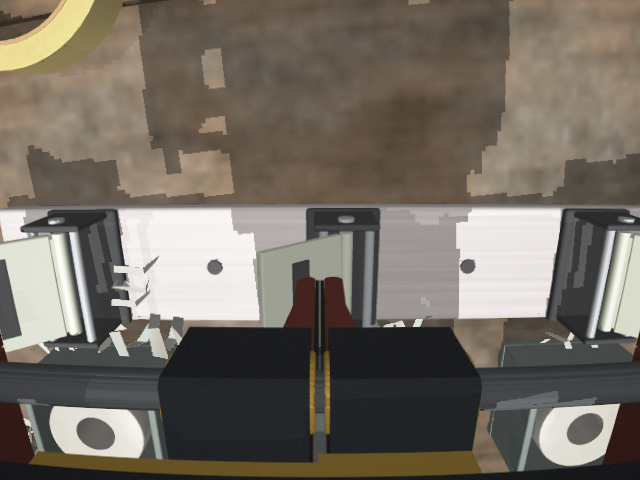

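Middle tag shows the bar, though the tips are pressing it lightly (12 N). I'll back off, lift a little, and move over to the left of the left tag.

>>> servo_tool --pt "0 0.012 0 0" --pt "-0.03 0.012 0 0" --pt "-0.072 0.012 0 0" --pt "-0.075 -0.02 0 0" --pt "-0.075 -0.065 0 0" --pt "-0.075 -0.11 0 0" --pt "-0.075 -0.15 0 0" --pt "-0.075 -0.18 0 0" --pt "-0.075 -0.19 0 0" --pt "-0.075 -0.19 0 0"

```text
t: 5.3
tool_pos: [0.5557, 0.2096, 0.1269]
eef_rot: [-0.706, 0.026, 0.707, 0.026]
wrist_force: [-0.6, -0.9, -0.0]
finger_gap: 0.0007
```

```bash
python3 - <<'E'
from g import *
save('wrist4',read_camera('wrist'))
for n,a in (('L start',(0,.197,.05)),('L end',(0,.123,.05))): print(n,T(*a))
E
```

```text
5.3 [0.5557 0.2096 0.1269] 0.0007375218201767372 [-0.642  -0.9068 -0.022 ]
[[-0.0012 -0.073  -0.9973]
 [-0.0001 -0.9973  0.073 ]
 [-1.      0.0001  0.0012]]
rail frame 0.0010507805052361527 0.20386409282233278
L start [0.0769 0.0068 0.001 ]
L end [0.0769 0.0808 0.0011]
```

View pics/wrist4.png

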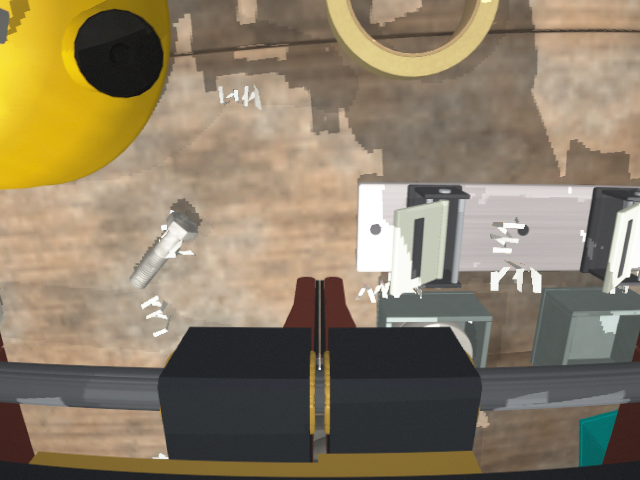

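The tips are clear, left of the left tag. I'll descend and push right.

>>> servo_tool --pt "0.035 0.003 0 0" --pt "0.075 0.003 0 0" --pt "0.075 0.01 0 0" --pt "0.075 0.025 0 0" --pt "0.075 0.04 0 0" --pt "0.075 0.055 0 0" --pt "0.075 0.069 0 0" --pt "0.075 0.08 0 0" --pt "0.075 0.082 0 0" --pt "0.075 0.082 0 0"

```text
t: 6.35
tool_pos: [0.5499, 0.1261, 0.0527]
eef_rot: [-0.707, 0.027, 0.707, 0.027]
wrist_force: [0.3, 0.4, 0.6]
finger_gap: 0.0004
```

```bash
python3 - <<'E'
from g import *
save('wrist5',read_camera('wrist'))
E
```

```text
6.35 [0.5499 0.1261 0.0527] 0.0004457409417724888 [0.2899 0.379  0.5944]
[[-0.0001 -0.0763 -0.9971]
 [-0.     -0.9971  0.0763]
 [-1.      0.      0.0001]]
rail frame 0.0015231759916925092 0.12019668962653836
```

View pics/wrist5.png

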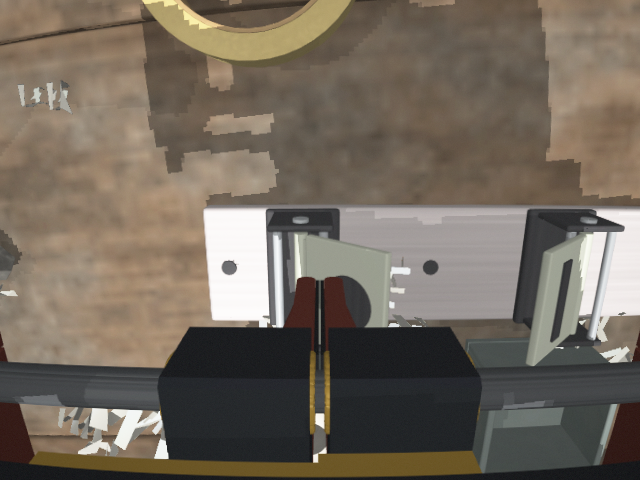

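The left tag shows the disc. I'll back off, lift, and retreat towards the robot.

>>> servo_tool --pt "0 -0.012 0 0" --pt "-0.03 -0.015 0 0" --pt "-0.07 -0.015 0 0" --pt "-0.11 -0.015 0 0" --pt "-0.13 -0.005 0.02 0" --pt "-0.13 0.02 0.05 0" --pt "-0.13 0.05 0.08 0" --pt "-0.13 0.08 0.11 0" --pt "-0.13 0.1 0.13 0" --pt "-0.13 0.1 0.13 0"

```text
t: 7.4
tool_pos: [0.4116, 0.0364, 0.1834]
eef_rot: [0.707, -0.027, -0.706, -0.027]
wrist_force: [-0.2, 0.9, -0.1]
finger_gap: 0.0005
```

```bash
python3 - <<'E'
from g import *
a=read_camera('wrist');save('wrist6',a)
b=read_camera('side');t=read_camera('top')
save('side6',cv2.resize(b[215:315,245:385],None,fx=5,fy=5,interpolation=3));save('top6',t)
E
```

```text
7.4 [0.4116 0.0364 0.1834] 0.0004712525103839362 [-0.181   0.905  -0.0942]
[[ 0.0016 -0.0762 -0.9971]
 [-0.0002 -0.9971  0.0762]
 [-1.      0.0001 -0.0016]]
rail frame -0.12964367380051733 0.020344648352395404
```

View pics/wrist6.png

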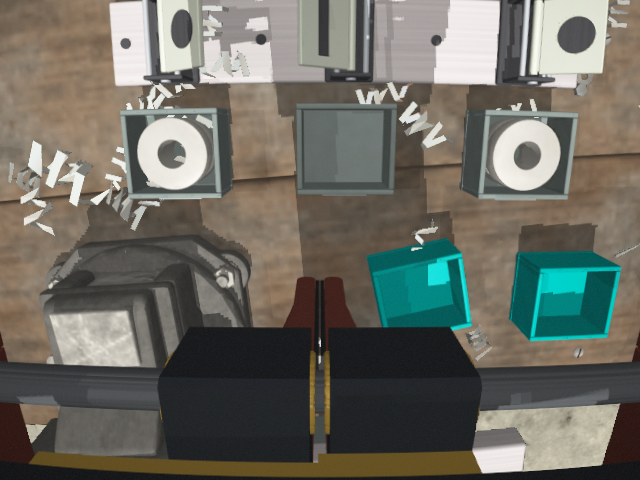

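View pics/side6.png

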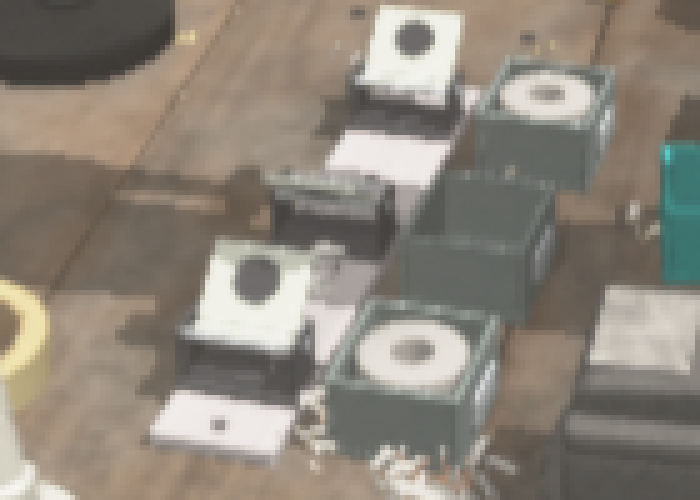

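View pics/top6.png

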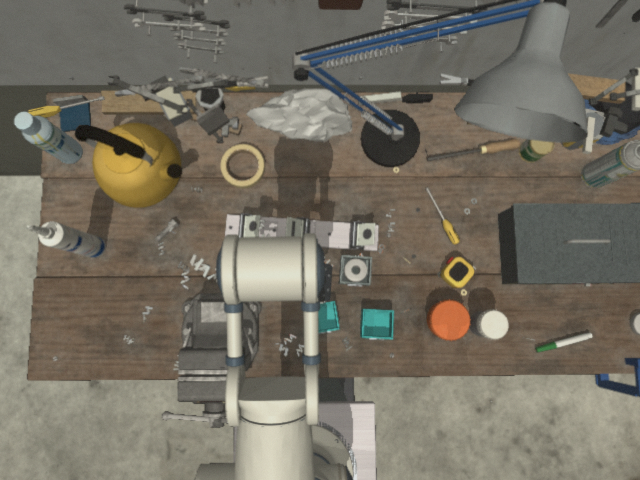

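The side crop shows the left tag with the disc (257,280), the middle with the bar leaning left (330,185), and the right with the disc (413,38). All three are fully over. In the top view the bystanders are where they were, and the robot touches nothing.

```bash
python3 -c "
from cell import *
print(ticket.close_job())"
```

```text
the job is handed in; nothing more can be done
None
```

All three tags were wrong at the start, so I flipped each one with shut fingertips: right, then middle, then left. The job was handed in at about 7.5 s.

**Final state:** in the last wrist and side pictures, the tags of the two full bins (left and right) lean right and show the disc. The tag of the empty middle bin leans left and shows the bar. All three look fully over on their rests. The bearings, masking tape, tape measure and bolt look unmoved, the turquoise boxes were left alone, and the arm stands clear of everything.

**One reading to note:** while flipping the middle tag, the tips pressed it against its rest with about 12 N, well under the limits. I backed off straight away, and the later pictures show that tag resting properly. No other check failed or disagreed.

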